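Empty the scent jar into the bowl

TASK

Unscrew the perforated cap from the glass scent jar while the jar sits in its slanted stand, and lay the cap flat on the bamboo coaster. Then tip all three beads out of the jar's open mouth into the woven-pattern bowl and set the empty jar back in its stand the way it was. Leave the bowl and everything else on the console where it is.

Things in the scene. Friction and masses are not known exactly. Their poses are not given: they have to be found in the camera images.
- jar: Clear glass jar, loose, 0.34 kg: square body 54 x 54 mm, 84 mm tall, then a round neck 47 mm wide up to 108 mm. Origin: centre of its underside; z: its axis, to the mouth. It starts in the stand, leaning 40 degrees from upright, mouth up and to the robot; its x points up, off the sloping bed. Its flat faces at +y and -y are free to grip from 36 mm above the base up.
- jar_mouth (a point): Centre of the jar's rim, 108 mm along the jar's z from its underside. Mouth and bore are round, 41 mm wide all the way down to the 8 mm thick base: nothing inside holds the beads back, and they roll out once the jar is tipped past level (by 15 degrees or so).
- cap: Round aluminium cap, 61 mm wide, 26 mm tall, 60 g, with 5 mm holes in its top. Origin: centre of its open lower edge; z: its axis, out through the top. Screwed on, its lower edge is 86 mm up the jar's z, 2 mm over the shoulder of the body. Two lugs inside hook under thread ledges on the neck, so it cannot be pulled off before it is turned.
- cap_top (a point): Centre of the cap's top, 26 mm along z from its origin. It starts fully tight. Seen from outside the top, anticlockwise unscrews: about 110 degrees of turn free it, about 140 degrees bring it to a firm stop (the moment rises or the pads slip); eased back a little from the stop it lifts straight off along the jar's axis, 22 mm to clear the rim. It turns easily.
- stand: Fixed dark steel jar stand, base plate 150 x 100 x 8 mm. Origin: at table level, 10 mm towards +x from the plate's centre. The jar lies on a bed sloping 40 degrees from upright, mouth end to the stand's -x, its base on a foot ledge; two cheeks 59 mm apart with bent-out lips, 36 mm up the jar, stop it turning with the cap. Open above: the jar lifts straight up and goes back straight down.
- stand_seat (a point): Where the centre of the jar's underside lies when the jar is seated: 35 mm along x and 36 mm up from the stand's origin.
- stand_mouth (a point): Where the centre of the jar's rim lies when the jar is seated, 108 mm from stand_seat along the lean.
- bowl: White ceramic bowl with a woven relief, loose, 0.65 kg, 160 mm across the rim, 60 mm tall, wall 5 mm, floor 6 mm thick and about 70 mm across. Origin: centre of its underside; z up.
- coaster: Round bamboo coaster, 100 mm across, 10 mm thick, fixed. Origin: centre of its underside; z up. The cap goes on its top.
- bead0_center (a point): Centre of the blue ceramic bead, a ball of 18 mm and 10 g; at the start loose at the bottom of the jar.
- bead1_center (a point): Centre of the orange ceramic bead, the same size.
- bead2_center (a point): Centre of the green ceramic bead, the same size.
- toolcase: Bystander: red plastic multi-tool case, 112 x 46 x 30 mm, lying flat. Origin: centre of its underside; x along its length.
- keys: Bystander: steel key ring, 33 mm, with three flat keys reaching 63 mm to its +x. Origin: centre of the ring, underside.
- paperweight: Bystander: green glass dome, 72 mm across, 43 mm tall. Origin: centre of its underside.
- torch: Bystander: small aluminium torch shaped like a pocket lighter, 58 x 36 x 13 mm, lying flat. Origin: centre of its underside.
- candle: Bystander: dark candle tin, 66 mm across, 46 mm tall. Origin: centre of its underside.
- handgel: Bystander: brown pump bottle, 48 mm across, 124 mm tall. Origin: centre of its underside.
Things that resemble listed ones, but are neither listed nor needed, are in the scene too. What is shaped like the jar but purple or yellow is not meant.

How it is judged:
On the way, in this order (a step that is already met when the one before it is completed fails the run):
1. the cap is off and lies flat on the coaster, let go, with the jar still in its stand (horizontal distance between cap and coaster below 0.03 m and height (world z) of cap below 0.045 m and (angle between cap's own z axis and vertical below 0.15 rad or angle between cap's own z axis and vertical above 2.99 rad) and contact force between the fingers and cap below 0.1 N and distance between jar and stand_seat below 0.015 m and distance between jar_mouth and stand_mouth below 0.02 m), for 0.2 s.
2. all three beads lie in the bowl (horizontal distance between each of bead0_center, bead1_center, bead2_center and bowl below 0.066 m and height (world z) of each of bead0_center, bead1_center, bead2_center below 0.05 m), for 0.2 s.
At the end, for the whole second after the job is handed in: All three beads lie in the upright bowl (centres within 66 mm of its axis and below 50 mm); the cap lies flat (within 9 degrees, either way up) on the coaster, centred within 30 mm; the empty jar is back in its stand, underside within 15 mm and rim within 20 mm of where they were, and at rest (all of step 2 and angle between bowl's own z axis and vertical below 0.1 rad and horizontal distance between cap and coaster below 0.03 m and height (world z) of cap below 0.045 m and (angle between cap's own z axis and vertical below 0.15 rad or angle between cap's own z axis and vertical above 2.99 rad) and distance between jar and stand_seat below 0.015 m and distance between jar_mouth and stand_mouth below 0.02 m and linear speed of each of jar, cap below 0.02 m/s); the robot touches nothing.
It fails at once if the bowl is pushed more than 30 mm or tipped (distance of bowl from where it was at the start of the episode above 0.03 m or angle between bowl's own z axis and vertical above 0.3 rad).
It fails at once if another thing on the console is shifted by more than 20 mm (distance of any of toolcase, keys, paperweight, torch, candle, handgel from where it was at the start of the episode above 0.02 m).
It also fails if it takes over 67 s, if anything falls off the work surface, if the arm or the gripper's body presses on something with over 40 N, if the wrist force passes 120 N, or if a joint passes its speed limit or range.

ROBOT

A 6-joint arm with a two-finger parallel gripper is mounted at the origin on the work surface. World frame = base frame: x ahead of the robot, y to its left, z up, the work surface at z = 0. Lengths are in m, angles in rad, forces in N, time in s.
With the tool pointing down it reaches from about 0.275 to 0.75 m from the base axis. Payload 10.2 kg.
Tool frame: the origin (TCP) lies at the centre of the arm's flange, where the gripper is bolted on; the fingertips stand 166 mm ahead of it and the grasp point (between the pads) lies hold_point_z ahead of it (hold_point_z is the distance from the TCP to the grasp point, in m); z points along the fingers, y is the direction in which the jaws open and shut (so a half turn about z gives the same grasp; the last joint's range is limited). The gripper opens to 88 mm and grips with 3 to 60 N. Pads are 18 mm wide; open, the fingers measure 123 mm over their backs; the gripper's body (75 mm by 187 mm) begins 45 mm behind the grasp point.
Start: joints at [1.019, 0.313, 1.498, -0, 1.331, -0.223], TCP at [0.17, 0.497, 0.405] pointing down, gripper open.
Joint ranges: [-2.94, 2.94], [-0.97, 2.17], [0.19, 2.56], [-1.23, 4.37], [0.02, 3.11], [-2.88, 2.88]. Speed limits (rad/s): [2.39, 2.39, 3.01, 3.14, 3.14, 3.14].

INTERFACE

Orientations are given as a rotation vector (axis times angle).
In Python, from station import sense, snapshot, camera_params, finish_job, hold_point_z gives the robot as it stands. The module is installed in compiled form; this text tells all that it offers.
- The arm moves only by the tool apply_moves, never from a script. Its argument "commands" is text: rows parted by semicolons, each of 7 numbers parted by spaces: the shift along the tool's x, y, z scaled (see below), then the turn, a rotation vector about the tool's x, y, z scaled (see below), then the opening, from -1 (shut) to 1 (fully open). In form: x y z rx ry rz hand; .... A call has 1 to 12 rows; each row shifts and turns the pose as measured when the row begins, along the tool's axes as they then stand; what a row does not reach is not made up. The controller multiplies each number of a shift by 50 mm and each number of a turn by pi rad. A row lasts 1/12 s, in which the tool goes at most 41.7 mm and 7.16 degrees, less where a joint would pass 70% of its speed; a pose out of reach is approached as far as the arm can. A call with a number of a shift or a turn outside -1 to 1 is refused whole. A call with a gripper value outside its range is refused whole. The fingers move at their own pace and stop on an object; "squeeze" is the grip in N (left out, the last holds). Time passes only in rows, so rows that do not move let the fingers close. It gives the time, the measured TCP pose, the force and the opening at its end, in the units of the state.
- sense(): the state, without advancing time (a new reading comes with each control period).
- snapshot(name): name is "scene" or "top" or "wrist"; returns the picture (480x640x3 uint8, blue, green, red); there is no depth.
- camera_params(name): a dict with "fx", "fy", "cx", "cy" (pixels), "R" (3x3) and "t" (3): a world point X has camera coordinates R X + t; the wrist camera has in their place "hand_eye" (4x4, takes a point from camera to tool coordinates, whose origin is the TCP and whose axes are the flange's). Camera axes: x right, y down, z forward; pixel columns grow to the right and rows downward; lengths in m; the calibration is good to about 2 mm. A picture is of the moment at which its call begins: read the wrist's pose just before it. camera_params takes no time and is no camera call.
- finish_job(): hands the job in, once; it reports no verdict.
The state is a dict: "clock": time; "q": joint angles; "dq": joint speeds; "effort": joint torques, N m; "ee_pos": TCP position; "tool_rot": TCP orientation; "force": force on the tool from outside, world axes, zero at the start; "moment": the same for the moment, N m; "width": opening from 0.0 (shut) to 1.0 (fully open).
Only numpy, scipy, OpenCV 4.12 (cv2) and the standard library are available. Lean on these libraries where they do the work, as an engineer would, in place of code of your own. Each camera call takes 0.05 s, during which the arm holds its last target. There are 200 camera calls.

## Working session

There is one attempt and no reset: what is moved stays moved. The work goes in short steps, Python scripts to look and compute and a tool call to move; the robot and the scene stay as the last step left them, time stands still between calls to the robot, and variables do not carry over. Pictures are saved under pics/ and viewed, about 8 in all and at most 12, crops included, and the job is handed in when it is done.

Besides the shell and the picture viewer there is one more tool, called after ">>>" as name(argument=value, ...) on one line, values as JSON. apply_moves: Moves the arm, as the interface text tells. Shifts and turns lie within -1 to 1; 1 stands for 50 mm of shift or pi rad of turn. Its arguments: {"type":"object","properties":{"commands":{"type":"string"},"squeeze":{"type":"number"}},"required":["commands"]}

```bash
mkdir -p pics; python3 - <<'E'
from station import *
import cv2
print(sense(),hold_point_z)
for n in("scene","top","wrist"):
    print(n,camera_params(n))
for n in("scene","top"):
    cv2.imwrite(f"pics/{n}0.png",snapshot(n))
E
```

```text
{'clock': 0.0, 'q': array([ 1.01859546e+00,  3.13444435e-01,  1.49839688e+00,  2.91808211e-05,
        1.33098751e+00, -2.23386938e-01]), 'dq': array([ 0.00068149, -0.00063351,  0.00041448, -0.00030789,  0.00011249,
        0.00079297]), 'effort': array([ 6.87013799e-04, -4.02214980e+01, -2.52259862e+01,  6.94336114e-02,
        3.53016634e-02, -1.07714741e-04]), 'ee_pos': array([0.16952043, 0.49684718, 0.40417892]), 'tool_rot': array([-5.14105942e-01, -3.09874081e+00,  1.78047844e-03]), 'force': array([0.65597613, 0.43057775, 0.29502289]), 'moment': array([-0.00990113,  0.00698917, -0.00207666]), 'width': 1.0025783887032587} 0.1473
scene {'fx': 438.72042984869506, 'fy': 438.72042984869506, 'cx': 316.7369513900672, 'cy': 235.7828436629258, 'R': array([[ 0.62663071,  0.77912818,  0.01712412],
       [ 0.45428008, -0.34733429, -0.82035876],
       [-0.63321684,  0.52184114, -0.57159274]]), 't': array([-0.31918791, -0.21885693,  1.43423898])}
top {'fx': 531.0721957425839, 'fy': 531.0721957425839, 'cx': 318.0448825861825, 'cy': 246.202346501313, 'R': array([[-0.02867796, -0.99958653, -0.00208531],
       [-0.9808483 ,  0.02854231, -0.19267059],
       [ 0.19265045, -0.00348003, -0.98126128]]), 't': array([-0.02769922,  0.58201813,  1.0500992 ])}
wrist {'fx': 393.2802852960913, 'fy': 393.2802852960913, 'cx': 326.4044752640472, 'cy': 237.29084339600254, 'hand_eye': array([[ 3.73769916e-04, -9.64953982e-01, -2.62418889e-01,
         6.77472805e-02],
       [ 9.99999901e-01,  4.24181566e-04, -1.35454470e-04,
        -8.09730055e-04],
       [ 2.42020586e-04, -2.62418813e-01,  9.64954045e-01,
         1.96035941e-02],
       [ 0.00000000e+00,  0.00000000e+00,  0.00000000e+00,
         1.00000000e+00]])}
```

View pics/scene0.png

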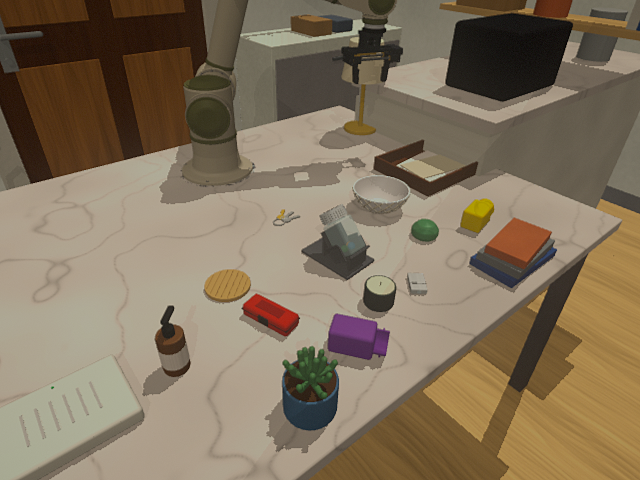

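View pics/top0.png

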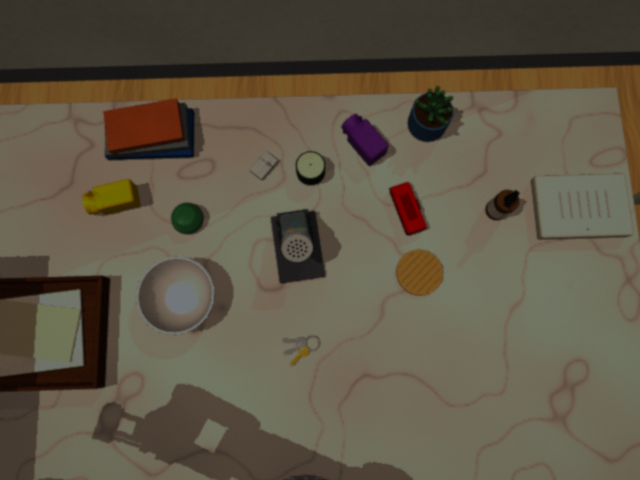

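The clear jar is in its stand at scene (340,235) and top (297,245). Lookalikes are the purple jar at scene (357,337) / top (365,140) and the yellow one at scene (477,215) / top (110,197). Neither is meant. The bowl is at top (176,295) and the coaster at top (420,272). I'll check the choice in one close crop.

```bash
python3 - <<'E'
import cv2,numpy as np
a=cv2.imread('pics/top0.png')[190:300,250:350]; b=cv2.imread('pics/scene0.png')[195:285,295:385]
A=cv2.convertScaleAbs(cv2.resize(a,(400,440),interpolation=cv2.INTER_CUBIC),alpha=1.8);B=cv2.resize(b,(396,396),interpolation=cv2.INTER_CUBIC)
c=np.zeros((440,800,3),np.uint8);c[:,:400]=A;c[:396,402:798]=B
cv2.imwrite('pics/crop1.png',c)
E
```

```text
(no output)
```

View pics/crop1.png

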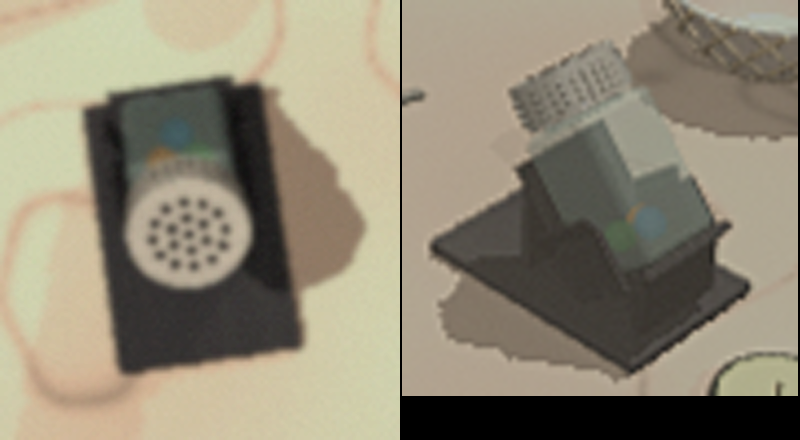

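```bash
cat > h.py <<'E'
import numpy as np,cv2
from scipy.optimize import least_squares
from scipy.spatial.transform import Rotation as Ro
from station import *
def proj(n,X):
    c=camera_params(n);p=np.atleast_2d(X)@c['R'].T+c['t'];return p[:,:2]/p[:,2:]*[c['fx'],c['fy']]+[c['cx'],c['cy']]
def wproj(X,s):
    c=camera_params('wrist');T=np.eye(4);T[:3,:3]=Ro.from_rotvec(s['tool_rot']).as_matrix();T[:3,3]=s['ee_pos']
    M=np.linalg.inv(T@c['hand_eye']);p=np.atleast_2d(X)@M[:3,:3].T+M[:3,3];return p[:,:2]/p[:,2:]*[c['fx'],c['fy']]+[c['cx'],c['cy']]
def unproj(n,px,z):
    c=camera_params(n);d=c['R'].T@[(px[0]-c['cx'])/c['fx'],(px[1]-c['cy'])/c['fy'],1];o=-c['R'].T@c['t'];return o+d*(z-o[2])/d[2]
L=np.radians(40)
AX=np.array([-np.sin(L),0,np.cos(L)]);SEAT=np.array([.035,0,.036])
def st(p,X):
    c,s=np.cos(p[2]),np.sin(p[2]);return np.atleast_2d(X)@np.array([[c,-s,0],[s,c,0],[0,0,1]]).T+[p[0],p[1],0]
E
python3 - <<'E'
from h import *
co={k:[x,y,.008] for k,(x,y) in dict(nl=(-.085,.05),nr=(-.085,-.05),fl=(.065,.05),fr=(.065,-.05)).items()}
top={'nl':(280.5,283),'nr':(325,276.75),'fl':(271.5,217),'fr':(315.5,211.5)}
sc={'nr':(347.3,279.8)}
print(unproj('top',(297,247),.12),[ (k,unproj('top',v,.008)[:2].round(3)) for k,v in top.items()])
# scene corners: identify by projection
def fit(obs):
    f=lambda p:np.concatenate([(proj(n,st(p,X))-px).ravel() for n,X,px in obs])
    return least_squares(f,[.45,.05,0])
obs=[('top',co[k],v) for k,v in top.items()]+[('top',SEAT+.112*AX,(297,247.3))]
r=fit(obs);print(r.x,r.fun.round(1))
for k in co: print(k,proj('scene',st(r.x,co[k])).round(1))
print('captop',st(r.x,SEAT+.112*AX),proj('scene',st(r.x,SEAT+.112*AX)))
print('coaster',unproj('top',(420,272.5),.01),proj('scene',unproj('top',(420,272.5),.01)))
print('bowl',unproj('top',(176.5,295),.06),proj('scene',unproj('top',(176.5,295),.06)))
for n,px,z in(('keys',(303,347),0),('candle',(311,165),.046),('torch',(264,165),.013),('pw',(187,217),.02),('tool',(408,208),.03),('gel',(505,200),.1)): print(n,unproj('top',px,z).round(3))
E
```

```text
[ 0.56812906 -0.00295955  0.12      ] [('nl', array([0.512, 0.038])), ('nr', array([ 0.523, -0.058])), ('fl', array([0.659, 0.056])), ('fr', array([ 0.669, -0.041]))]
[6.01527152e-01 1.82262350e-04 1.12185209e-01] [-1.   0.4  0.6  0.2 -0.6 -0.7  0.4 -1.4  0.5  1.2]
nl [[329.5 233. ]]
nr [[301.3 249.1]]
fl [[375.5 258.9]]
fr [[347.5 277.9]]
captop [[ 0.56476748 -0.00395902  0.12179698]] [[331.45526718 209.2237152 ]]
coaster [ 0.52610461 -0.26226328  0.01      ] [[228.08886515 282.94067748]]
bowl [0.48722266 0.24728063 0.06      ] [[381.37367439 188.10573089]]
keys [ 0.376 -0.007  0.   ]
candle [ 0.763 -0.034  0.046]
torch [0.778 0.071 0.013]
pw [0.661 0.239 0.02 ]
tool [ 0.665 -0.242  0.03 ]
gel [ 0.657 -0.427  0.1  ]
```

```bash
cat >> h.py <<'E'
def SE(R,p):
    T=np.eye(4);T[:3,:3]=R;T[:3,3]=p;return T
def cur(s=None):
    s=s or sense();return SE(Ro.from_rotvec(s['tool_rot']).as_matrix(),s['ee_pos'])
from scipy.linalg import logm,expm
def rows(T0,T1,label=''):
    D=np.linalg.inv(T0)@T1;w=np.linalg.norm(Ro.from_matrix(D[:3,:3]).as_rotvec());d=np.linalg.norm(D[:3,3])
    n=int(np.ceil(max(w/np.radians(6.8),d/.038,1)))
    E=expm(np.real(logm(D))/n);r=np.r_[E[:3,3]/.05,Ro.from_matrix(E[:3,:3]).as_rotvec()/np.pi]
    print(label,n,'rows of',' '.join(f'{v:.4f}' for v in r),'| dist %.4f ang %.3f'%(d,w));return T1
def basis(z,x):
    z=z/np.linalg.norm(z);x=x-z*(x@z);x/=np.linalg.norm(x);return np.c_[x,np.cross(z,x),z]
def wd(p,v): return st([0,0,p[2]],v)[0]   # stand direction to world
def cap_pose(p,h,th):
    "TCP h along the jar axis from the seat, tool along -axis, turned th"
    R=basis(-wd(p,AX),wd(p,np.array([0,1.,0])))@Ro.from_rotvec([0,0,th]).as_matrix()
    return SE(R,st(p,SEAT+h*AX)[0])
E
python3 - <<'E'
from h import *
co={k:[x,y,.008] for k,(x,y) in dict(nl=(-.085,.05),nr=(-.085,-.05),fl=(.065,.05),fr=(.065,-.05)).items()}
top={'nl':(280.5,283),'nr':(325,276.75),'fl':(271.5,217),'fr':(315.5,211.5)}
sc={'nr':(301.8,250.7),'fr':(347.3,279.8),'fl':(373.9,260.9)}
obs=[('top',co[k],v) for k,v in top.items()]+[('top',SEAT+.112*AX,(297,247.3))]+[('scene',co[k],v) for k,v in sc.items()]
f=lambda p:np.concatenate([(proj(n,st(p,X))-px).ravel() for n,X,px in obs])
r=least_squares(f,[.6,0,.1]);print(r.x,r.fun.round(1))
T=cap_pose(r.x,.33,1.2);print(T)
T0=cur()
rows(T0,T)
E
```

```text
[ 0.60217077 -0.00077377  0.10768061] [-0.7  0.   0.9 -0.  -0.  -1.1  1.  -1.6  0.9  0.9 -0.6 -1.4 -0.  -1.5
  1.5 -1.7]
[[ 0.67090446  0.3761431   0.63906461  0.42607673]
 [ 0.43699267 -0.89680827  0.06908208 -0.01980931]
 [ 0.59910318  0.23291907 -0.76604444  0.28879467]
 [ 0.          0.          0.          1.        ]]
 21 rows of -0.6715 0.1674 -0.0086 -0.0133 0.0005 0.0336 | dist 0.5883 ang 2.386
```

>>> apply_moves(commands="-0.67 0.167 -0.009 -0.0133 0 0.0336 1;-0.67 0.167 -0.009 -0.0133 0 0.0336 1;-0.67 0.167 -0.009 -0.0133 0 0.0336 1;-0.67 0.167 -0.009 -0.0133 0 0.0336 1;-0.67 0.167 -0.009 -0.0133 0 0.0336 1;-0.67 0.167 -0.009 -0.0133 0 0.0336 1;-0.67 0.167 -0.009 -0.0133 0 0.0336 1;-0.67 0.167 -0.009 -0.0133 0 0.0336 1;-0.67 0.167 -0.009 -0.0133 0 0.0336 1;-0.67 0.167 -0.009 -0.0133 0 0.0336 1;-0.67 0.167 -0.009 -0.0133 0 0.0336 1;-0.67 0.167 -0.009 -0.0133 0 0.0336 1")

```text
clock: 1.1
ee_pos: [0.478, 0.246, 0.3885]
tool_rot: [2.212, 1.997, 0.718]
force: [1.7, 0.2, 0.4]
width: 0.999
```

```bash
cat > go.py <<'E'
import sys
from h import *
P=[0.60217,-0.00077,0.10768]
s=sense();print('t',s['clock'],'q',s['q'].round(3),'p',s['ee_pos'].round(4),'F',s['force'].round(1),'M',s['moment'].round(2),'w',round(s['width'],3))
open('log.txt','a').write(repr([list(s['q']),list(s['ee_pos']),list(s['tool_rot'])])+'\n')
E
cat > g1.py <<'E'
from go import *
rows(cur(s),cap_pose(P,float(sys.argv[1]),float(sys.argv[2])))
E
python3 g1.py .33 1.2
```

```text
t 1.1 q [0.233 0.28  1.611 0.214 0.807 0.221] p [0.478  0.246  0.3885] F [1.7 0.2 0.4] M [-0.16  0.22 -0.03] w 0.999
 9 rows of -0.6430 0.1649 -0.0052 -0.0122 0.0007 0.0321 | dist 0.2886 ang 0.972
```

>>> apply_moves(commands="-0.643 0.165 -0.005 -0.0122 0 0.032 1;-0.643 0.165 -0.005 -0.0122 0 0.032 1;-0.643 0.165 -0.005 -0.0122 0 0.032 1;-0.643 0.165 -0.005 -0.0122 0 0.032 1;-0.643 0.165 -0.005 -0.0122 0 0.032 1;-0.643 0.165 -0.005 -0.0122 0 0.032 1;-0.643 0.165 -0.005 -0.0122 0 0.032 1;-0.643 0.165 -0.005 -0.0122 0 0.032 1;-0.643 0.165 -0.005 -0.0122 0 0.032 1;0 0 0 0 0 0 1")

```text
clock: 1.93
ee_pos: [0.416, -0.0347, 0.2827]
tool_rot: [2.797, 0.582, 1.013]
force: [-0.0, 1.4, -1.0]
width: 1.0
```

```bash
python3 g1.py .33 1.2; python3 - <<'E'
from h import *
P=[0.60217,-0.00077,0.10768]
s=sense();im=snapshot('wrist')
im=cv2.convertScaleAbs(im,alpha=1.4)
th=np.linspace(0,2*np.pi,60)
ring=lambda r,h:st(P,np.array([SEAT+h*AX+r*(np.cos(t)*np.array([0,1,0])+np.sin(t)*np.array([np.cos(L),0,np.sin(L)])) for t in th]))
for X in(ring(.0305,.112),):
    for u in wproj(X,s): cv2.circle(im,tuple(int(v) for v in u.round()),1,(0,0,255),-1)
print(wproj(st(P,SEAT+.112*AX),s))
cv2.imwrite('pics/w1.png',im)
E
```

```text
t 1.9333 q [-0.425  0.162  2.119  0.929  0.366 -0.063] p [ 0.416  -0.0347  0.2827] F [-0.   1.4 -1. ] M [-0.01  0.45  0.05] w 1.0
 1 rows of 0.3307 -0.1823 0.0419 0.0115 0.0072 -0.0169 | dist 0.0190 ang 0.068
[[292.84142546 220.50547694]]
```

View pics/w1.png

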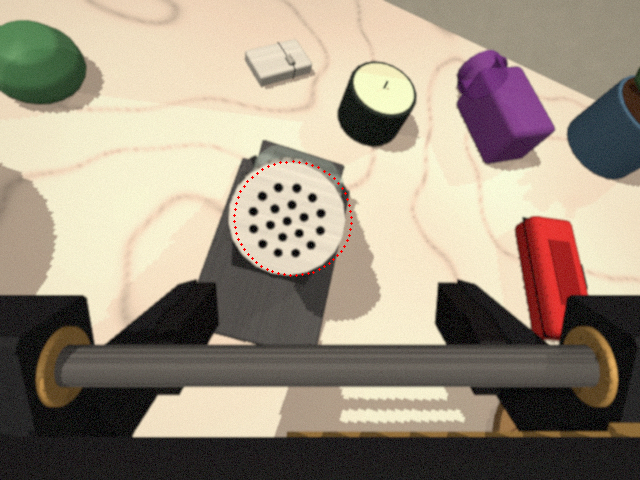

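```bash
cat > kin.py <<'E'
from h import *
def A(ax,a): return SE(Ro.from_euler(ax,a).as_matrix(),[0,0,0])
def Tr(*p): return SE(np.eye(3),p)
def fk(q,k):
    d1,ox,dy,a2,e2,a3,d6=k
    return A('z',q[0])@Tr(ox,dy,d1)@A('y',q[1])@Tr(0,0,a2)@A('y',q[2])@Tr(e2,0,a3)@A('z',q[3])@A('y',q[4])@Tr(0,0,d6)@A('z',q[5]+np.pi/2)
E
cat > fit.py <<'E'
from kin import *
from numpy import array
D=[eval(l) for l in open('log.txt')]
D.append([[1.0186,.31344,1.4984,0,1.33099,-.22339],[.16952,.49685,.40418],[-.5141,-3.09874,.00178]])
f=lambda k:np.concatenate([np.r_[(fk(q,k)[:3,3]-p)*10,(fk(q,k)[:3,:3]-Ro.from_rotvec(r).as_matrix()).ravel()] for q,p,r in D])
b=None
for x0 in([.3,0,.1,.4,0,.4,.1],[.3,.1,.1,.3,.05,.3,.2]):
    r=least_squares(f,x0); 
    if b is None or r.cost<b.cost:b=r
print(b.x.round(4),abs(b.fun).max(),len(D));np.save('k.npy',b.x)
E
python3 fit.py; cat log.txt
```

```text
[ 0.2012 -0.      0.1163  0.439   0.039   0.3975  0.0819] 2.916728016604328e-05 3
[[np.float64(0.23316249802764802), np.float64(0.27992655476780104), np.float64(1.610569918376207), np.float64(0.21444600636591848), np.float64(0.8074029820405406), np.float64(0.22121814218283978)], [np.float64(0.4780319775306635), np.float64(0.2459967251231356), np.float64(0.3885051695439299)], [np.float64(2.211592391072645), np.float64(1.9974108995790945), np.float64(0.7182314325157918)]]
[[np.float64(-0.42461526749015843), np.float64(0.16187766190726777), np.float64(2.11880701942474), np.float64(0.9285808032169224), np.float64(0.3659221344945892), np.float64(-0.06344335380698504)], [np.float64(0.41599271025499096), np.float64(-0.03469911255679627), np.float64(0.282675983209564)], [np.float64(2.7974188210039777), np.float64(0.5821404750446699), np.float64(1.013496669546594)]]
```

```bash
cat >> kin.py <<'E'
K=np.load('k.npy')
lo=np.array([-2.94,-.97,.19,-1.23,.02,-2.88]);hi=np.array([2.94,2.17,2.56,4.37,3.11,2.88])
def ik(T,q0=None,n=12,seed=0):
    rg=np.random.default_rng(seed);out=[]
    f=lambda q:np.r_[(fk(q,K)[:3,3]-T[:3,3])*5,(fk(q,K)[:3,:3]-T[:3,:3]).ravel()]
    for x0 in ([np.clip(q0,lo+1e-3,hi-1e-3)] if q0 is not None else [rg.uniform(lo,hi) for _ in range(n)]):
        r=least_squares(f,x0,bounds=(lo,hi))
        if r.cost<1e-9 and not any(np.allclose(r.x,o,atol=.02) for o in out): out.append(r.x)
        elif q0 is not None: print('IK err',np.abs(r.fun).max()); out.append(r.x)
    return out
GX,GZ=.004,.068
def jar_tcp(base,a,jx,al,sg):
    "TCP pose holding jar with underside centre base, axis a, x dir jx; al=angle of tool z from -axis; sg=+1: tool x away from mouth"
    z=-np.cos(al)*a-np.sin(al)*jx
    x=sg*(-np.sin(al)*a+np.cos(al)*jx)
    g=base+GZ*a+GX*jx
    return SE(np.c_[x,np.cross(z,x),z],g-.1473*z)
def jar_pour(M,az,Lp,al,sg):
    f=np.array([np.cos(az),np.sin(az),0]);Z=np.array([0,0,1.]);a=-np.sin(Lp)*f+np.cos(Lp)*Z;jx=np.cos(Lp)*f+np.sin(Lp)*Z
    return jar_tcp(M-.108*a,a,jx,al,sg)
def jar_seat(p,al,sg,up=0):
    return jar_tcp(st(p,SEAT)[0]+[0,0,up],wd(p,AX),wd(p,np.array([np.cos(L),0,np.sin(L)])),al,sg)
E
python3 - <<'E'
from kin import *
P=[0.60217,-0.00077,0.10768];q=sense()['q']
for h,th in((.33,1.4),(.255,1.4),(.255,-1.05),(.29,-1.05)):
    q=ik(cap_pose(P,h,th),q)[0];print('cap',h,th,q.round(2))
for al in(40,50):
  a=np.radians(al)
  for sg in(1,-1):
    for o in ik(jar_seat(P,a,sg)):print('jar',al,sg,o.round(2))
    for az in(0.1,.5,1.0,1.57):
      M=np.array([.487,.247,.13])
      for o in ik(jar_pour(M,az,np.radians(125),a,sg)):print('  pour',az,o.round(2))
E
```

```text
cap 0.33 1.4 [-0.38  0.17  2.09  0.92  0.39  0.13]
cap 0.255 1.4 [-0.33  0.38  2.01  1.21  0.29 -0.13]
cap 0.255 -1.05 [-0.33  0.38  2.01  1.21  0.29 -2.58]
cap 0.29 -1.05 [-0.35  0.28  2.05  1.06  0.33 -2.45]
jar 40 1 [-0.2   0.64  1.46 -0.    1.04  1.26]
  pour 0.1 [ 0.34  0.6   2.19  3.41  1.14 -1.66]
  pour 0.5 [ 0.11  0.59  2.24  2.72  1.2  -1.45]
  pour 1.0 [-0.1   0.62  2.13  1.98  1.31 -1.21]
  pour 1.57 [-0.14  0.72  1.84  1.41  1.57 -1.  ]
jar 40 -1 [-0.2   0.64  1.46 -0.    1.04 -1.88]
  pour 0.1 [0.34 0.6  2.19 3.41 1.14 1.48]
  pour 0.5 [0.11 0.59 2.24 2.72 1.2  1.7 ]
  pour 1.0 [-0.1   0.62  2.13  1.98  1.31  1.93]
  pour 1.57 [-0.14  0.72  1.84  1.41  1.57  2.14]
jar 50 1 [-0.18  0.72  1.32 -0.05  1.27  1.3 ]
  pour 0.1 [ 0.34  0.5   2.17  3.45  0.85 -1.71]
  pour 0.5 [ 0.12  0.48  2.22  2.67  0.91 -1.37]
  pour 1.0 [-0.08  0.52  2.12  1.88  1.11 -1.07]
  pour 1.57 [-0.12  0.64  1.84  1.31  1.44 -0.91]
jar 50 -1 [-0.18  0.72  1.32 -0.05  1.27 -1.84]
  pour 0.1 [0.34 0.5  2.17 3.45 0.85 1.43]
  pour 0.5 [0.12 0.48 2.22 2.67 0.91 1.77]
  pour 1.0 [-0.08  0.52  2.12  1.88  1.11  2.07]
  pour 1.57 [-0.12  0.64  1.84  1.31  1.44  2.23]
```

```bash
sed -i 's/-0.00077,/0.0015,/' go.py; python3 g1.py .31 1.9
```

```text
t 1.9833 q [-0.421  0.162  2.115  0.921  0.368 -0.059] p [ 0.4173 -0.0339  0.284 ] F [0.1 0.1 0.8] M [-0.04  0.4  -0.03] w 0.994
 6 rows of 0.0410 -0.0516 0.0755 0.0022 0.0004 0.0346 | dist 0.0299 ang 0.654
```

>>> apply_moves(commands="0.041 -0.05 0.075 0.002 0 0.035 1;0.041 -0.05 0.075 0.002 0 0.035 1;0.041 -0.05 0.075 0.002 0 0.035 1;0.041 -0.05 0.075 0.002 0 0.035 1;0.041 -0.05 0.075 0.002 0 0.035 1;0.041 -0.05 0.075 0.002 0 0.035 1;0 0 0 0 0 0 1;0 0 0 0 0 0 1")

```text
clock: 2.65
ee_pos: [0.4435, -0.0119, 0.2768]
tool_rot: [-2.795, 0.332, -0.989]
force: [-0.2, -0.7, -0.1]
width: 1.003
```

```bash
python3 g1.py .31 1.9; python3 - <<'E'
from go import *
im=snapshot('wrist')
im=cv2.convertScaleAbs(im,alpha=1.4)
th=np.linspace(0,2*np.pi,60)
for r,h in((.0305,.112),):
    X=st(P,np.array([SEAT+h*AX+r*(np.cos(t)*np.array([0,1,0])+np.sin(t)*np.array([np.cos(L),0,np.sin(L)])) for t in th]))
    for u in wproj(X,s): cv2.circle(im,tuple(int(v) for v in u.round()),1,(0,0,255),-1)
for X in ((-.085,.05),(-.085,-.05),(.065,.05),(.065,-.05)):
    u=wproj(st(P,np.r_[X,.008]),s)[0];cv2.circle(im,tuple(int(v) for v in u.round()),3,(255,0,0),1);print(u)
print(wproj(st(P,SEAT+.112*AX),s))
cv2.imwrite('pics/w2.png',im)
E
```

```text
t 2.65 q [-0.347  0.227  2.056  0.94   0.362  0.649] p [ 0.4435 -0.0119  0.2768] F [-0.2 -0.7 -0.1] M [-0.02  0.45  0.02] w 1.003
 1 rows of -0.0888 0.1105 -0.0149 -0.0012 0.0019 -0.0055 | dist 0.0071 ang 0.019
t 2.65 q [-0.347  0.227  2.056  0.94   0.362  0.649] p [ 0.4435 -0.0119  0.2768] F [-0.2 -0.7 -0.1] M [-0.02  0.45  0.02] w 1.003
[320.8128397  410.51685633]
[458.95664419 368.73209629]
[277.3200977  227.94794509]
[387.55043949 189.03427603]
[[338.02185347 280.96628535]]
```

View pics/w2.png

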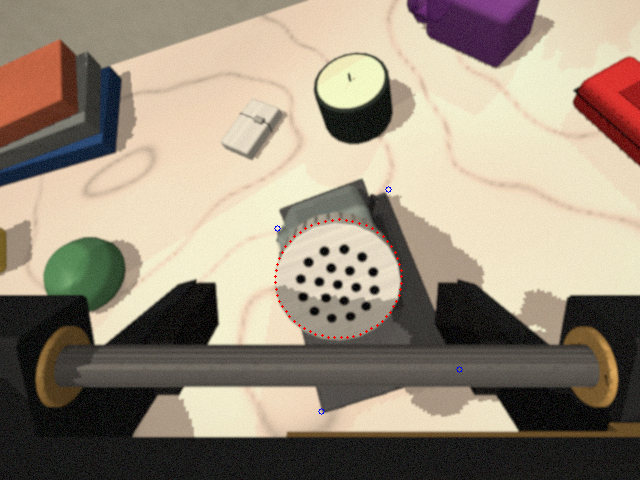

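>>> apply_moves(commands="-0.09 0.11 -0.015 -0.001 0.002 -0.005 1;0 0 0 0 0 0 1")

```text
clock: 2.87
ee_pos: [0.4388, -0.0157, 0.2739]
tool_rot: [-2.805, 0.301, -1.005]
force: [-0.6, 0.4, -0.2]
width: 1.001
```

```bash
python3 g1.py .255 1.9
```

```text
t 2.8667 q [-0.361  0.224  2.072  0.987  0.357  0.566] p [ 0.4388 -0.0157  0.2739] F [-0.6  0.4 -0.2] M [-0.03  0.44 -0.02] w 1.001
 2 rows of -0.0015 0.0053 0.5534 -0.0002 -0.0001 0.0011 | dist 0.0553 ang 0.007
```

>>> apply_moves(commands="0 0.003 0.3 0 0 0 1;0 0.003 0.3 0 0 0 1;0 0.003 0.25 0 0 0 1;0 0 0.15 0 0 0 1;0 0 0.05 0 0 0 1;0 0 0 0 0 0 1")

```text
clock: 3.37
ee_pos: [0.4745, -0.0119, 0.2342]
tool_rot: [-2.809, 0.284, -1.011]
force: [0.4, 0.7, -0.3]
width: 0.999
```

```bash
python3 g1.py .255 1.9
```

```text
t 3.3667 q [-0.321  0.37   2.006  1.197  0.293  0.363] p [ 0.4745 -0.0119  0.2342] F [ 0.4  0.7 -0.3] M [-0.02  0.41  0.01] w 0.999
 1 rows of -0.0404 0.0209 0.0375 -0.0005 -0.0011 0.0063 | dist 0.0029 ang 0.020
```

>>> apply_moves(commands="-0.04 0.02 0.035 0 -0.001 0.006 1;0 0 0 0 0 0 1;0 0 0 0 0 0 -1;0 0 0 0 0 0 -1;0 0 0 0 0 0 -1;0 0 0 0 0 0 -1;0 0 0 0 0 0 -1;0 0 0 0 0 0 -1", squeeze=18)

```text
clock: 4.03
ee_pos: [0.4733, -0.0123, 0.2332]
tool_rot: [-2.801, 0.308, -1.006]
force: [1.1, 0.0, -1.2]
width: 0.692
```

```bash
python3 g1.py .255 1.9
```

```text
t 4.0333 q [-0.323  0.37   2.01   1.205  0.293  0.37 ] p [ 0.4733 -0.0123  0.2332] F [ 1.1  0.  -1.2] M [0.   0.44 0.  ] w 0.692
 1 rows of -0.0120 0.0071 0.0381 -0.0007 -0.0007 0.0005 | dist 0.0020 ang 0.004
```

>>> apply_moves(commands="0 0 0 0 0 -0.036 -1;0 0 0 0 0 -0.036 -1;0 0 0 0 0 -0.036 -1;0 0 0 0 0 -0.036 -1;0 0 0 0 0 -0.036 -1;0 0 0 0 0 -0.036 -1;0 0 0 0 0 -0.036 -1;0 0 0 0 0 -0.036 -1;0 0 0 0 0 -0.036 -1;0 0 0 0 0 -0.036 -1")

```text
clock: 4.87
ee_pos: [0.4734, -0.0113, 0.2337]
tool_rot: [2.427, 1.271, 0.936]
force: [0.3, 1.8, -0.1]
width: 0.686
```

```bash
python3 g1.py .256 -0.37
```

```text
t 4.8667 q [-0.321  0.37   2.01   1.206  0.297 -0.811] p [ 0.4734 -0.0113  0.2337] F [ 0.3  1.8 -0.1] M [0.11 0.41 0.17] w 0.686
 10 rows of -0.0029 -0.0018 0.0022 0.0001 -0.0002 -0.0346 | dist 0.0019 ang 1.086
```

>>> apply_moves(commands="-0.003 -0.002 0.001 0 0 -0.035 -1;-0.003 -0.002 0.001 0 0 -0.035 -1;-0.003 -0.002 0.001 0 0 -0.035 -1;-0.003 -0.002 0.001 0 0 -0.035 -1;-0.003 -0.002 0.001 0 0 -0.035 -1;-0.003 -0.002 0.001 0 0 -0.035 -1;-0.003 -0.002 0.001 0 0 -0.035 -1;-0.003 -0.002 0.001 0 0 -0.035 -1;-0.003 -0.002 0.001 0 0 -0.035 -1;0 0 0 0 0 0 -1")

```text
clock: 5.7
ee_pos: [0.4722, -0.0115, 0.2323]
tool_rot: [1.358, 2.143, 0.588]
force: [-0.6, 0.3, -0.6]
width: 0.688
```

```bash
python3 g1.py .256 -0.37
```

```text
t 5.7 q [-0.323  0.37   2.013  1.216  0.301 -1.87 ] p [ 0.4722 -0.0115  0.2323] F [-0.6  0.3 -0.6] M [-0.11  0.43  0.03] w 0.688
 1 rows of -0.0252 0.0057 0.0173 0.0018 -0.0025 -0.0127 | dist 0.0016 ang 0.041
```

>>> apply_moves(commands="0 0 -0.06 0 0 0 -1;0 0 -0.06 0 0 0 -1;0 0 -0.06 0 0 0 -1;0 0 0 0 0 0 -1")

```text
clock: 6.03
ee_pos: [0.4657, -0.0122, 0.2398]
tool_rot: [1.37, 2.138, 0.592]
force: [-0.1, 0.1, -1.3]
width: 0.688
```

```bash
python3 g1.py .29 -0.33
```

```text
t 6.0333 q [-0.33   0.344  2.026  1.175  0.31  -1.821] p [ 0.4657 -0.0122  0.2398] F [-0.1  0.1 -1.3] M [-0.16  0.35 -0.  ] w 0.688
 1 rows of -0.0215 0.0120 -0.4656 0.0016 -0.0026 -0.0033 | dist 0.0233 ang 0.014
```

>>> apply_moves(commands="-0.002 0.001 -0.12 0 0 0 -1;-0.002 0.001 -0.12 0 0 0 -1;-0.002 0.001 -0.12 0 0 0 -1;-0.002 0.001 -0.12 0 0 0 -1;-0.002 0.001 -0.12 0 0 0 -1;0 0 -0.3 0 0 0 -1;0 0 -0.3 0 0 0 -1;0 0 0 0 0 0 -1")

```text
clock: 6.7
ee_pos: [0.4257, -0.0175, 0.288]
tool_rot: [1.383, 2.132, 0.595]
force: [0.6, -0.1, 0.2]
width: 0.693
```

```bash
python3 g1.py .29 -0.33; python3 - <<'E'
from go import *
a=snapshot('wrist'); b=snapshot('scene')[160:290,270:400]
c=np.zeros((400,800,3),np.uint8);c[:300,:400]=cv2.convertScaleAbs(cv2.resize(a,(400,300),interpolation=cv2.INTER_AREA),alpha=1.3);c[:400,400:]=cv2.resize(b,(400,400),interpolation=cv2.INTER_CUBIC)
cv2.imwrite('pics/lift.png',c)
E
```

```text
t 6.7 q [-0.38   0.169  2.092  0.931  0.396 -1.587] p [ 0.4257 -0.0175  0.288 ] F [ 0.6 -0.1  0.2] M [-0.15  0.36 -0.01] w 0.693
 2 rows of -0.0060 0.0061 0.3969 0.0006 -0.0013 -0.0034 | dist 0.0397 ang 0.023
t 6.7 q [-0.38   0.169  2.092  0.931  0.396 -1.587] p [ 0.4257 -0.0175  0.288 ] F [ 0.6 -0.1  0.2] M [-0.15  0.36 -0.01] w 0.693
```

View pics/lift.png

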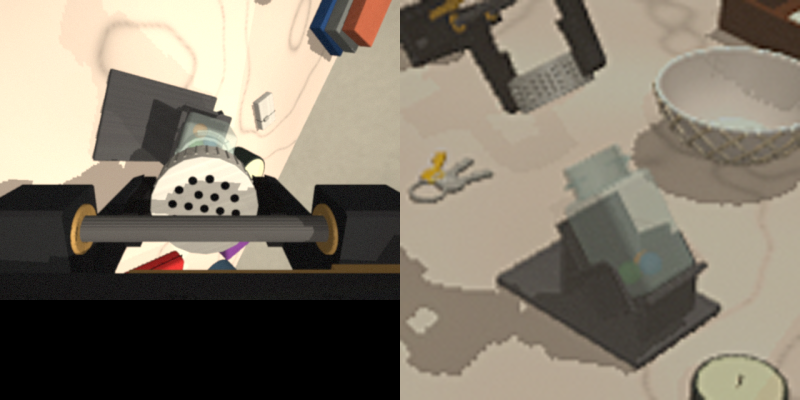

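```bash
cat > g2.py <<'E'
from go import *
from kin import *
C=cur(s); C_xy=[.528,-.263]
def down(z,xy=C_xy):
    zt=C[:3,2];R=Ro.align_vectors([[0,0,-1.]],[zt])[0].as_matrix()@C[:3,:3]
    return SE(R,[*xy,z])
T=down(float(sys.argv[1]));q=ik(T,s['q'])[0];print('ik',q.round(2))
n=rows(C,T)
E
python3 g2.py .26
```

```text
t 6.8 q [-0.379  0.173  2.091  0.934  0.395 -1.591] p [ 0.4264 -0.0175  0.2868] F [-0.6 -0.2 -1.4] M [-0.12  0.42 -0.06] w 0.691
ik [-0.66  0.6   1.47  0.    1.08 -1.08]
 8 rows of -0.6534 -0.0529 0.1324 0.0266 0.0081 0.0000 | dist 0.2671 ang 0.698
```

>>> apply_moves(commands="0 0 -0.4 0 0 0 -1;-0.65 -0.05 0.13 0.027 0.008 0 -1;-0.65 -0.05 0.13 0.027 0.008 0 -1;-0.65 -0.05 0.13 0.027 0.008 0 -1;-0.65 -0.05 0.13 0.027 0.008 0 -1;-0.65 -0.05 0.13 0.027 0.008 0 -1;-0.65 -0.05 0.13 0.027 0.008 0 -1;-0.65 -0.05 0.13 0.027 0.008 0 -1;-0.65 -0.05 0.13 0.027 0.008 0 -1;0 0 0 0 0 0 -1")

```text
clock: 7.63
ee_pos: [0.5196, -0.2737, 0.2657]
tool_rot: [-1.692, -2.601, 0.044]
force: [0.8, -0.3, -0.9]
width: 0.687
```

```bash
python3 g2.py .24
```

```text
t 7.6333 q [-0.68   0.591  1.46  -0.036  1.126 -1.081] p [ 0.5196 -0.2737  0.2657] F [ 0.8 -0.3 -0.9] M [-0.06 -0.04  0.05] w 0.687
ik [-0.66  0.62  1.48 -0.    1.04 -1.08]
 1 rows of 0.1197 0.2634 0.5043 -0.0143 -0.0053 -0.0000 | dist 0.0291 ang 0.048
```

>>> apply_moves(commands="0.06 0.13 0.25 -0.007 -0.003 0 -1;0.06 0.13 0.25 -0.007 -0.003 0 -1;0 0 0 0 0 0 -1;0 0 0 0 0 0 -1")

```text
clock: 7.97
ee_pos: [0.53, -0.2639, 0.2339]
tool_rot: [-1.713, -2.631, -0.008]
force: [0.5, 0.3, -0.2]
width: 0.689
```

```bash
python3 g2.py .184; python3 - <<'E'
from go import *
im=cv2.convertScaleAbs(snapshot('wrist'),alpha=1.3)
u=wproj([.526,-.262,.01],s)[0];print(u)
th=np.linspace(0,6.28,50)
for v in wproj(np.c_[.526+.05*np.cos(th),-.262+.05*np.sin(th),0*th+.01],s): cv2.circle(im,tuple(int(k) for k in v),1,(0,0,255),-1)
cv2.imwrite('pics/co.png',im)
E
```

```text
t 7.9667 q [-0.66   0.635  1.478  0.005  1.03  -1.08 ] p [ 0.53   -0.2639  0.2339] F [ 0.5  0.3 -0.2] M [-0.07  0.04  0.  ] w 0.689
ik [-0.66  0.7   1.51 -0.    0.93 -1.08]
 2 rows of 0.0147 -0.0158 0.4986 0.0005 -0.0007 0.0000 | dist 0.0499 ang 0.005
t 7.9667 q [-0.66   0.635  1.478  0.005  1.03  -1.08 ] p [ 0.53   -0.2639  0.2339] F [ 0.5  0.3 -0.2] M [-0.07  0.04  0.  ] w 0.689
[321.58731117 253.30358813]
```

View pics/co.png

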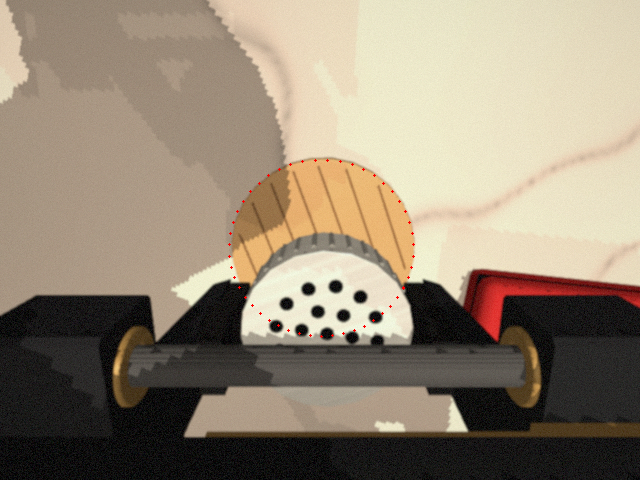

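Cap is level in the jaws and the predicted coaster circle matches the bamboo edge (centre (321,250)). Lowering.

>>> apply_moves(commands="0.01 -0.01 0.3 0 0 0 -1;0.01 -0.01 0.3 0 0 0 -1;0 0 0.2 0 0 0 -1;0 0 0.1 0 0 0 -1;0 0 0 0 0 0 -1;0 0 0 0 0 0 -1")

```text
clock: 8.52
ee_pos: [0.5293, -0.2631, 0.1906]
tool_rot: [1.711, 2.633, 0.008]
force: [-0.4, 0.9, -1.2]
width: 0.687
```

```bash
python3 g2.py .182
```

```text
t 8.5167 q [-0.66   0.695  1.506  0.007  0.939 -1.082] p [ 0.5293 -0.2631  0.1906] F [-0.4  0.9 -1.2] M [-0.02  0.1  -0.  ] w 0.687
ik [-0.66  0.71  1.51 -0.    0.92 -1.08]
 1 rows of 0.0115 -0.0239 0.1715 0.0017 -0.0005 0.0000 | dist 0.0087 ang 0.006
```

>>> apply_moves(commands="0 0 0.08 0 0 0 -1;0 0 0.06 0 0 0 -1;0 0 0.04 0 0 0 -1;0 0 0.03 0 0 0 -1;0 0 0 0 0 0 -1")

```text
clock: 8.93
ee_pos: [0.5298, -0.2634, 0.1814]
tool_rot: [1.709, 2.63, 0.008]
force: [0.5, 0.1, 0.2]
width: 0.69
```

```bash
python3 g2.py .181
```

```text
t 8.9333 q [-0.66   0.71   1.508  0.007  0.919 -1.082] p [ 0.5298 -0.2634  0.1814] F [0.5 0.1 0.2] M [-0.05  0.06 -0.01] w 0.69
ik [-0.66  0.71  1.51  0.    0.92 -1.08]
 1 rows of 0.0221 -0.0303 0.0070 0.0023 0.0005 -0.0000 | dist 0.0019 ang 0.007
```

>>> apply_moves(commands="0 0 0.03 0 0 0 -1;0 0 0.02 0 0 0 -1;0 0 0 0 0 0 1;0 0 0 0 0 0 1;0 0 0 0 0 0 1;0 0 0 0 0 0 1;0 0 0 0 0 0 1;0 0 -0.2 0 0 0 1;0 0 -0.4 0 0 0 1;0 0 -0.6 0 0 0 1;0 0 -0.6 0 0 0 1;0 0 -0.4 0 0 0 1")

```text
clock: 9.93
ee_pos: [0.5285, -0.2633, 0.2927]
tool_rot: [-1.71, -2.632, -0.009]
force: [0.4, -0.0, -1.3]
width: 1.0
```

```bash
cat > g3.py <<'E'
from go import *
from kin import *
al,sg,up=np.radians(float(sys.argv[1])),int(sys.argv[2]),float(sys.argv[3])
T=jar_seat(P,al,sg,up);print('target',T[:3,3].round(4),'ik',ik(T,[-.2,.6,1.4,0,1.1,1.26*sg-.3*(sg<0)])[0].round(2));rows(cur(s),T)
E
python3 g3.py 48 1 .08;python3 g3.py 48 -1 .08
```

```text
t 9.9333 q [-0.661  0.559  1.435  0.006  1.151 -1.082] p [ 0.5285 -0.2633  0.2927] F [ 0.4 -0.  -1.3] M [-0.03  0.   -0.01] w 1.0
target [0.6169 0.0031 0.3165] ik [-0.18  0.61  1.28 -0.04  1.38  1.29]
 16 rows of 0.4018 -0.0596 -0.0536 0.0026 -0.0020 0.0374 | dist 0.2817 ang 1.885
t 9.9333 q [-0.661  0.559  1.435  0.006  1.151 -1.082] p [ 0.5285 -0.2633  0.2927] F [ 0.4 -0.  -1.3] M [-0.03  0.   -0.01] w 1.0
target [0.6169 0.0031 0.3165] ik [-0.18  0.61  1.28 -0.04  1.38 -1.85]
 11 rows of 0.1428 0.5258 -0.0407 0.0027 0.0034 -0.0364 | dist 0.2817 ang 1.267
```

```bash
sed -i 's/^GX,GZ=.*/GX,GZ=.006,.072/' kin.py; python3 g3.py 48 1 .09
```

```text
t 9.9333 q [-0.661  0.559  1.435  0.006  1.151 -1.082] p [ 0.5285 -0.2633  0.2927] F [ 0.4 -0.  -1.3] M [-0.03  0.   -0.01] w 1.0
target [0.6159 0.003  0.3309] ik [-0.18  0.6   1.27 -0.04  1.41  1.29]
 16 rows of 0.3999 -0.0618 -0.0714 0.0026 -0.0020 0.0374 | dist 0.2828 ang 1.885
```

>>> apply_moves(commands="0.4 -0.06 -0.1 0.0026 -0.002 0.0374 1;0.4 -0.06 -0.1 0.0026 -0.002 0.0374 1;0.4 -0.06 -0.1 0.0026 -0.002 0.0374 1;0.4 -0.06 -0.1 0.0026 -0.002 0.0374 1;0.4 -0.06 -0.1 0.0026 -0.002 0.0374 1;0.4 -0.06 -0.1 0.0026 -0.002 0.0374 1;0.4 -0.06 -0.1 0.0026 -0.002 0.0374 1;0.4 -0.06 -0.05 0.0026 -0.002 0.0374 1;0.4 -0.06 -0.05 0.0026 -0.002 0.0374 1;0.4 -0.06 -0.05 0.0026 -0.002 0.0374 1;0.4 -0.06 -0.05 0.0026 -0.002 0.0374 1;0.4 -0.06 -0.05 0.0026 -0.002 0.0374 1")

```text
clock: 10.93
ee_pos: [0.5504, -0.0343, 0.3472]
tool_rot: [3.019, 0.78, -0.159]
force: [0.6, 0.5, 0.2]
width: 0.999
```

```bash
python3 g3.py 48 1 .09
```

```text
t 10.9333 q [-0.265  0.436  1.478 -0.07   1.307  0.821] p [ 0.5504 -0.0343  0.3472] F [0.6 0.5 0.2] M [-0.06  0.1   0.02] w 0.999
target [0.6159 0.003  0.3309] ik [-0.18  0.6   1.27 -0.04  1.41  1.29]
 4 rows of 0.3816 -0.0605 0.0376 0.0033 -0.0027 0.0315 | dist 0.0772 ang 0.399
```

>>> apply_moves(commands="0.38 -0.06 0.04 0.0033 -0.0027 0.0315 1;0.38 -0.06 0.04 0.0033 -0.0027 0.0315 1;0.38 -0.06 0.04 0.0033 -0.0027 0.0315 1;0.3 -0.05 0.04 0.0033 -0.0027 0.026 1;0 0 0 0 0 0 1;0 0 0 0 0 0 1")

```text
clock: 11.43
ee_pos: [0.6152, 0.0067, 0.3349]
tool_rot: [3.122, 0.165, -0.214]
force: [1.0, 0.5, -0.7]
width: 1.0
```

```bash
python3 g3.py 48 1 .06; python3 - <<'E'
from go import *
w=cv2.convertScaleAbs(snapshot('wrist'),alpha=1.3);b=snapshot('scene')[220:320,180:380]
for h,r in((.108,.0235),(.108,.0205)):
  for t in np.linspace(0,6.28,50):
    u=wproj(st(P,SEAT+h*AX+r*(np.cos(t)*np.array([0,1,0])+np.sin(t)*np.array([np.cos(L),0,np.sin(L)]))),s)[0];cv2.circle(w,tuple(int(k) for k in u),1,(0,0,255),-1)
for z,x,y in((.084,.027,.027),(.084,.027,-.027),(0,.027,.027),(0,.027,-.027)):
    u=wproj(st(P,SEAT+z*AX+np.array([x*np.cos(L),y,x*np.sin(L)])),s)[0];cv2.circle(w,tuple(int(k) for k in u),3,(255,0,0),1)
c=np.zeros((600,560,3),np.uint8);c[:320,:426]=cv2.resize(w,(426,320),interpolation=cv2.INTER_AREA);c[322:602,:]=cv2.resize(b,(560,280),interpolation=cv2.INTER_CUBIC)[:278]
cv2.imwrite('pics/jar.png',c)
E
```

```text
t 11.4333 q [-0.174  0.592  1.264 -0.039  1.417  1.3  ] p [0.6152 0.0067 0.3349] F [ 1.   0.5 -0.7] M [-0.01  0.09  0.03] w 1.0
target [0.6159 0.003  0.3009] ik [-0.18  0.63  1.3  -0.04  1.35  1.29]
 1 rows of 0.0990 0.0756 0.6741 0.0001 -0.0009 -0.0008 | dist 0.0343 ang 0.004
t 11.4333 q [-0.174  0.592  1.264 -0.039  1.417  1.3  ] p [0.6152 0.0067 0.3349] F [ 1.   0.5 -0.7] M [-0.01  0.09  0.03] w 1.0
```

View pics/jar.png

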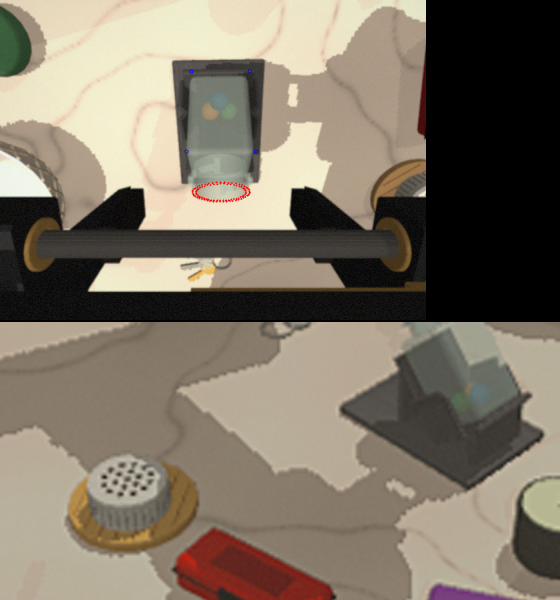

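>>> apply_moves(commands="0.1 0.075 0.67 0 -0.001 -0.001 1;0 0 0 0 0 0 1;0 0 0 0 0 0 1")

```text
clock: 11.78
ee_pos: [0.6143, 0.0015, 0.304]
tool_rot: [3.121, 0.173, -0.212]
force: [0.1, -0.5, 1.3]
width: 0.998
```

```bash
python3 g3.py 48 1 0
```

```text
t 11.7833 q [-0.183  0.619  1.304 -0.042  1.349  1.289] p [0.6143 0.0015 0.304 ] F [ 0.1 -0.5  1.3] M [0.03 0.   0.02] w 0.998
target [0.6159 0.003  0.2409] ik [-0.18  0.69  1.35 -0.04  1.23  1.3 ]
 2 rows of 0.1035 -0.0138 0.6231 0.0003 -0.0006 0.0005 | dist 0.0632 ang 0.005
```

>>> apply_moves(commands="0.06 -0.01 0.35 0 0 0 1;0.06 -0.01 0.35 0 0 0 1;0.05 -0.01 0.3 0 0 0 1;0.03 0 0.2 0 0 0 1;0 0 0.05 0 0 0 1;0 0 0 0 0 0 1")

```text
clock: 12.28
ee_pos: [0.6156, 0.0018, 0.2484]
tool_rot: [3.119, 0.176, -0.196]
force: [-0.1, -0.9, 0.8]
width: 0.997
```

```bash
python3 g3.py 48 1 0
```

```text
t 12.2833 q [-0.182  0.682  1.352 -0.043  1.227  1.293] p [0.6156 0.0018 0.2484] F [-0.1 -0.9  0.8] M [-0.    0.13  0.  ] w 0.997
target [0.6159 0.003  0.2409] ik [-0.18  0.69  1.35 -0.04  1.23  1.3 ]
 1 rows of 0.0278 -0.0238 0.1476 0.0016 -0.0044 0.0015 | dist 0.0076 ang 0.015
```

>>> apply_moves(commands="0.03 -0.02 0.13 0.0015 -0.004 0.001 1;0 0 0.02 0 0 0 1;0 0 0 0 0 0 1;0 0 0 0 0 0 -1;0 0 0 0 0 0 -1;0 0 0 0 0 0 -1;0 0 0 0 0 0 -1;0 0 0 0 0 0 -1;0 0 0 0 0 0 -1;0 0 0 0 0 0 -1", squeeze=40)

```text
clock: 13.12
ee_pos: [0.6166, 0.0032, 0.2447]
tool_rot: [3.122, 0.171, -0.21]
force: [0.1, 0.4, 0.0]
width: 0.606
```

```bash
python3 g3.py 48 1 0; python3 - <<'E'
from h import *
np.save('grasp.npy',cur());print(cur().round(4))
E
```

```text
t 13.1167 q [-0.179  0.69   1.348 -0.041  1.232  1.298] p [0.6166 0.0032 0.2447] F [0.1 0.4 0. ] M [-0.16  0.06  0.01] w 0.606
target [0.6159 0.003  0.2409] ik [-0.18  0.69  1.35 -0.04  1.23  1.3 ]
 1 rows of -0.0031 0.0026 0.0771 0.0002 -0.0017 0.0006 | dist 0.0039 ang 0.006
[[ 9.850e-01  1.093e-01 -1.331e-01  6.166e-01]
 [ 1.083e-01 -9.940e-01 -1.500e-02  3.200e-03]
 [-1.340e-01  4.000e-04 -9.910e-01  2.447e-01]
 [ 0.000e+00  0.000e+00  0.000e+00  1.000e+00]]
```

>>> apply_moves(commands="-0.03 0 -0.2 0 0 0 -1;-0.05 0 -0.4 0 0 0 -1;-0.07 0 -0.5 0 0 0 -1;-0.07 0 -0.5 0 0 0 -1;-0.05 0 -0.4 0 0 0 -1;-0.03 0 -0.2 0 0 0 -1;0 0 0 0 0 0 -1;0 0 0 0 0 0 -1")

```text
clock: 13.78
ee_pos: [0.6157, 0.0025, 0.3602]
tool_rot: [3.121, 0.17, -0.222]
force: [-0.5, 1.1, -4.0]
width: 0.607
```

```bash
cat > g4.py <<'E'
from go import *
from kin import *
G=np.load('grasp.npy')
J0=SE(np.c_[wd(P,np.array([np.cos(L),0,np.sin(L)])),wd(P,np.array([0,1.,0])),wd(P,AX)],st(P,SEAT)[0])
TJ=np.linalg.inv(J0)@G   # tool in jar frame
def jarpose(M,az,Lp):
    f=np.array([np.cos(az),np.sin(az),0]);Z=np.array([0,0,1.]);a=-np.sin(Lp)*f+np.cos(Lp)*Z;jx=np.cos(Lp)*f+np.sin(Lp)*Z
    return SE(np.c_[jx,np.cross(a,jx),a],np.array(M)-.108*a)@TJ
def nowjar():
    J=cur(s)@np.linalg.inv(TJ);m=J[:3,3]+.108*J[:3,2];print('mouth',m.round(3),'base',J[:3,3].round(3),'lean',np.degrees(np.arccos(J[2,2])).round(1))
nowjar()
if len(sys.argv)>1:
    v=[float(x) for x in sys.argv[1:]]
    T=jarpose(v[:3],v[3],np.radians(v[4]));q=ik(T,s['q'])[0];print('ik',q.round(2),T[:3,3].round(3))
    rows(cur(s),T)
E
python3 g4.py .487 .22 .2 1.5 75;python3 g4.py .487 .25 .14 1.5 125;
```

```text
t 13.7833 q [-0.18   0.574  1.227 -0.041  1.477  1.288] p [0.6157 0.0025 0.3602] F [-0.5  1.1 -4. ] M [ 0.02  0.08 -0.  ] w 0.607
mouth [ 0.566 -0.003  0.235] base [0.635 0.004 0.151] lean 39.6
ik [ 0.07  0.35  1.67  0.53  1.11 -0.1 ] [0.485 0.188 0.331]
 13 rows of 0.0414 -0.3663 0.0796 0.0057 0.0126 -0.0341 | dist 0.2289 ang 1.503
t 13.7833 q [-0.18   0.574  1.227 -0.041  1.477  1.288] p [0.6157 0.0025 0.3602] F [-0.5  1.1 -4. ] M [ 0.02  0.08 -0.  ] w 0.607
mouth [ 0.566 -0.003  0.235] base [0.635 0.004 0.151] lean 39.6
ik [-0.14  0.62  1.88  1.38  1.44 -0.93] [0.478 0.129 0.2  ]
 17 rows of -0.1426 -0.1546 0.2002 0.0160 0.0230 -0.0233 | dist 0.2463 ang 1.944
```

```bash
python3 g4.py .487 .2 .22 1.5 60
```

```text
t 13.7833 q [-0.18   0.574  1.227 -0.041  1.477  1.288] p [0.6157 0.0025 0.3602] F [-0.5  1.1 -4. ] M [ 0.02  0.08 -0.  ] w 0.607
mouth [ 0.566 -0.003  0.235] base [0.635 0.004 0.151] lean 39.6
ik [0.14 0.35 1.59 0.23 1.17 0.12] [0.487 0.203 0.355]
 13 rows of 0.0714 -0.3895 0.0260 0.0012 0.0073 -0.0342 | dist 0.2381 ang 1.430
```

>>> apply_moves(commands="0.035 -0.2 0.013 0.0006 0.0036 -0.017 -1;0.07 -0.39 0.026 0.0012 0.0073 -0.034 -1;0.07 -0.39 0.026 0.0012 0.0073 -0.034 -1;0.07 -0.39 0.026 0.0012 0.0073 -0.034 -1;0.07 -0.39 0.026 0.0012 0.0073 -0.034 -1;0.07 -0.39 0.026 0.0012 0.0073 -0.034 -1;0.07 -0.39 0.026 0.0012 0.0073 -0.034 -1;0.07 -0.39 0.026 0.0012 0.0073 -0.034 -1;0.07 -0.39 0.026 0.0012 0.0073 -0.034 -1;0.07 -0.39 0.026 0.0012 0.0073 -0.034 -1;0.07 -0.39 0.026 0.0012 0.0073 -0.034 -1;0.035 -0.2 0.013 0.0006 0.0036 -0.017 -1")

```text
clock: 14.78
ee_pos: [0.5144, 0.1899, 0.3407]
tool_rot: [-2.361, -1.847, -0.153]
force: [-0.9, 0.5, -4.1]
width: 0.612
```

```bash
python3 g4.py .487 .235 .15 1.5 80
```

```text
t 14.7833 q [0.113 0.413 1.534 0.187 1.188 0.287] p [0.5144 0.1899 0.3407] F [-0.9  0.5 -4.1] M [-0.35  0.06 -0.  ] w 0.612
mouth [0.506 0.182 0.206] base [0.525 0.271 0.148] lean 57.3
ik [ 0.07  0.43  1.74  0.68  1.01 -0.24] [0.484 0.192 0.278]
 4 rows of -0.1169 -0.1397 0.2992 0.0012 0.0312 -0.0141 | dist 0.0698 ang 0.430
```

>>> apply_moves(commands="-0.117 -0.14 0.3 0.001 0.031 -0.014 -1;-0.117 -0.14 0.3 0.001 0.031 -0.014 -1;-0.117 -0.14 0.3 0.001 0.031 -0.014 -1;-0.09 -0.1 0.2 0.001 0.02 -0.01 -1;0 0 0 0 0 0 -1")

```text
clock: 15.2
ee_pos: [0.4805, 0.1919, 0.2767]
tool_rot: [-1.992, -1.854, -0.544]
force: [-0.5, 0.9, -5.2]
width: 0.609
```

```bash
python3 g4.py .487 .257 .108 1.5 125
```

```text
t 15.2 q [ 0.07   0.421  1.743  0.645  1.004 -0.221] p [0.4805 0.1919 0.2767] F [-0.5  0.9 -5.2] M [-0.71  0.12 -0.02] w 0.609
mouth [0.483 0.232 0.148] base [0.49  0.337 0.126] lean 78.4
ik [-0.13  0.69  1.88  1.4   1.42 -0.99] [0.478 0.136 0.168]
 7 rows of -0.3513 0.0053 0.0760 -0.0002 0.0369 -0.0002 | dist 0.1224 ang 0.812
```

>>> apply_moves(commands="-0.35 0.005 0.076 0 0.037 0 -1;-0.35 0.005 0.076 0 0.037 0 -1;-0.35 0.005 0.076 0 0.037 0 -1;-0.35 0.005 0.076 0 0.037 0 -1;-0.35 0.005 0.076 0 0.037 0 -1;-0.35 0.005 0.076 0 0.037 0 -1;-0.3 0.005 0.06 0 0.033 0 -1;0 0 0 0 0 0 -1;0 0 0 0 0 0 -1;0 0 0 0 0 0 -1;0 0 0 0 0 0 -1;0 0 0 0 0 0 -1")

```text
clock: 16.2
ee_pos: [0.4805, 0.1341, 0.1689]
tool_rot: [-1.437, -1.334, -1.123]
force: [-0.3, -1.0, -3.3]
width: 0.613
```

```bash
python3 g4.py; python3 - <<'E'
from go import *
a=snapshot('top')[220:350,120:280];b=snapshot('scene')[130:260,310:440]
c=np.zeros((400,800,3),np.uint8);c[:325,:400]=cv2.convertScaleAbs(cv2.resize(a,(400,325),interpolation=cv2.INTER_CUBIC),alpha=1.5);c[:,400:]=cv2.resize(b,(400,400),interpolation=cv2.INTER_CUBIC)
cv2.imwrite('pics/pour.png',c)
E
```

```text
t 16.2 q [-0.131  0.686  1.873  1.384  1.413 -0.969] p [0.4805 0.1341 0.1689] F [-0.3 -1.  -3.3] M [-1.03  0.13  0.01] w 0.613
mouth [0.488 0.254 0.108] base [0.494 0.343 0.169] lean 124.3
t 16.2 q [-0.131  0.686  1.873  1.384  1.413 -0.969] p [0.4805 0.1341 0.1689] F [-0.3 -1.  -3.3] M [-1.03  0.13  0.01] w 0.613
```

View pics/pour.png

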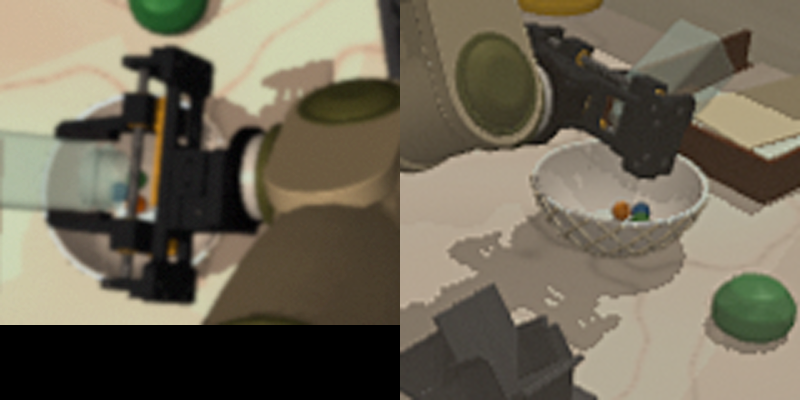

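All three beads lie in the bowl: orange, blue and green, seen at crop (620,210), (641,210) and (640,218). Going back up and over to the stand.

```bash
python3 g4.py .487 .2 .25 1.5 65
```

```text
t 16.3 q [-0.131  0.686  1.873  1.385  1.414 -0.97 ] p [0.4805 0.134  0.1688] F [ 0.3 -0.6 -4. ] M [-1.02  0.16  0.03] w 0.609
mouth [0.488 0.254 0.108] base [0.494 0.343 0.169] lean 124.4
ik [0.1  0.3  1.57 0.32 1.23 0.07] [0.486 0.191 0.385]
 9 rows of 0.4712 0.0011 -0.2182 -0.0004 -0.0366 -0.0002 | dist 0.2235 ang 1.036
```

>>> apply_moves(commands="0.3 0 -0.05 0 0 0 -1;0.47 0 -0.22 0 -0.0366 0 -1;0.47 0 -0.22 0 -0.0366 0 -1;0.47 0 -0.22 0 -0.0366 0 -1;0.47 0 -0.22 0 -0.0366 0 -1;0.47 0 -0.22 0 -0.0366 0 -1;0.47 0 -0.22 0 -0.0366 0 -1;0.47 0 -0.22 0 -0.0366 0 -1;0.47 0 -0.22 0 -0.0366 0 -1;0.4 0 -0.2 0 -0.03 0 -1;0 0 0 0 0 0 -1")

```text
clock: 17.22
ee_pos: [0.4833, 0.1947, 0.4123]
tool_rot: [-2.162, -2.0, -0.294]
force: [0.4, 0.3, -3.1]
width: 0.608
```

```bash
python3 - <<'E' > /dev/null
E
cat > g5.py <<'E'
import sys; up=float(sys.argv[1]); sys.argv=sys.argv[:1]
from g4 import *
T=G.copy();T[2,3]+=up
print('ik',ik(T,[-.18,.6,1.25,0,1.4,1.29])[0].round(2),T[:3,3].round(4));rows(cur(s),T)
E
python3 g5.py .1
```

```text
t 17.2167 q [0.116 0.28  1.53  0.275 1.289 0.122] p [0.4833 0.1947 0.4123] F [ 0.4  0.3 -3.1] M [-0.27  0.07 -0.03] w 0.608
mouth [0.484 0.199 0.277] base [0.491 0.295 0.228] lean 63.1
ik [-0.18  0.59  1.25 -0.04  1.44  1.29] [0.6166 0.0032 0.3447]
 13 rows of -0.1026 0.3865 0.0783 -0.0023 -0.0083 0.0340 | dist 0.2429 ang 1.432
```

>>> apply_moves(commands="-0.05 0.2 0.02 -0.001 -0.004 0.017 -1;-0.1 0.387 0.078 -0.0023 -0.0083 0.034 -1;-0.1 0.387 0.078 -0.0023 -0.0083 0.034 -1;-0.1 0.387 0.078 -0.0023 -0.0083 0.034 -1;-0.1 0.387 0.078 -0.0023 -0.0083 0.034 -1;-0.1 0.387 0.078 -0.0023 -0.0083 0.034 -1;-0.1 0.387 0.078 -0.0023 -0.0083 0.034 -1;-0.1 0.387 0.078 -0.0023 -0.0083 0.034 -1;-0.1 0.387 0.078 -0.0023 -0.0083 0.034 -1;-0.1 0.387 0.078 -0.0023 -0.0083 0.034 -1;-0.1 0.387 0.078 -0.0023 -0.0083 0.034 -1;0 0 0 0 0 0 -1")

```text
clock: 18.22
ee_pos: [0.6133, 0.0415, 0.337]
tool_rot: [-3.027, -0.504, 0.152]
force: [-0.6, 0.1, -3.8]
width: 0.607
```

```bash
python3 g5.py .09
```

```text
t 18.2167 q [-0.128  0.584  1.272  0.038  1.4    1.104] p [0.6133 0.0415 0.337 ] F [-0.6  0.1 -3.8] M [-0.13  0.07 -0.02] w 0.607
mouth [0.569 0.038 0.209] base [0.637 0.068 0.13 ] lean 43.0
ik [-0.18  0.59  1.26 -0.04  1.42  1.29] [0.6166 0.0032 0.3347]
 2 rows of -0.0709 0.3793 0.0062 -0.0095 -0.0062 0.0357 | dist 0.0385 ang 0.236
```

>>> apply_moves(commands="-0.07 0.37 0 -0.0095 -0.006 0.035 -1;-0.05 0.3 0 -0.0095 -0.006 0.028 -1;0 0 0 0 0 0 -1;0 0 0 0 0 0 -1")

```text
clock: 18.55
ee_pos: [0.6149, 0.0044, 0.3301]
tool_rot: [-3.119, -0.207, 0.219]
force: [-0.4, 0.3, -4.3]
width: 0.611
```

```bash
python3 g5.py .075
```

```text
t 18.55 q [-0.18   0.597  1.27  -0.026  1.413  1.265] p [0.6149 0.0044 0.3301] F [-0.4  0.3 -4.3] M [ 0.04 -0.   -0.04] w 0.611
mouth [0.566 0.    0.204] base [0.634 0.011 0.121] lean 39.7
ik [-0.18  0.61  1.28 -0.04  1.38  1.29] [0.6166 0.0032 0.3197]
 1 rows of 0.0575 0.0329 0.2020 -0.0048 0.0016 0.0076 | dist 0.0106 ang 0.029
```

>>> apply_moves(commands="0.058 0.033 0.2 -0.0048 0.0016 0.0076 -1;0 0 0 0 0 0 -1;0 0 0 0 0 0 -1")

```text
clock: 18.8
ee_pos: [0.6157, 0.0043, 0.3188]
tool_rot: [-3.129, -0.183, 0.211]
force: [0.4, -0.3, -2.8]
width: 0.607
```

```bash
python3 g5.py .03; python3 - <<'E'
from go import *
import sys; sys.argv=['x']
from g4 import TJ
J=cur(s)@np.linalg.inv(TJ)
w=cv2.convertScaleAbs(snapshot('wrist'),alpha=1.3);sc=snapshot('scene')
def pr(f,X,im,col):
    for x in X:
        u=f((J@np.r_[x,1])[:3]);cv2.circle(im,tuple(int(k) for k in np.ravel(u)),1,col,-1)
t=np.linspace(0,6.28,60);rim=np.c_[.0235*np.cos(t),.0235*np.sin(t),0*t+.108]
k=np.linspace(-.027,.027,12);ed=np.array([[.027,y,z] for y in(-.027,.027) for z in np.linspace(0,.084,15)]+[[.027,y,z] for y in k for z in(0,.084)]+[[x,-.027,0] for x in k])
for X,c in((rim,(0,0,255)),(ed,(255,0,0))):
    pr(lambda x:wproj(x,s),X,w,c);pr(lambda x:proj('scene',x),X,sc,c)
b=sc[180:280,290:390]
c=np.zeros((420,760,3),np.uint8);c[:330,:440]=cv2.resize(w,(440,330),interpolation=cv2.INTER_AREA)
c[:,445:]=cv2.resize(b,(420,420),interpolation=cv2.INTER_CUBIC)[:,:315];cv2.imwrite('pics/ret.png',c)
E
```

```text
t 18.8 q [-0.179  0.607  1.282 -0.032  1.382  1.283] p [0.6157 0.0043 0.3188] F [ 0.4 -0.3 -2.8] M [-0.07  0.06 -0.  ] w 0.607
mouth [ 0.567 -0.     0.193] base [0.636 0.008 0.11 ] lean 40.0
ik [-0.18  0.65  1.32 -0.04  1.29  1.3 ] [0.6166 0.0032 0.2747]
 2 rows of 0.0666 0.0150 0.4360 -0.0012 -0.0001 0.0013 | dist 0.0441 ang 0.011
t 18.8 q [-0.179  0.607  1.282 -0.032  1.382  1.283] p [0.6157 0.0043 0.3188] F [ 0.4 -0.3 -2.8] M [-0.07  0.06 -0.  ] w 0.607
mouth [ 0.567 -0.     0.193] base [0.636 0.008 0.11 ] lean 40.0
```

View pics/ret.png

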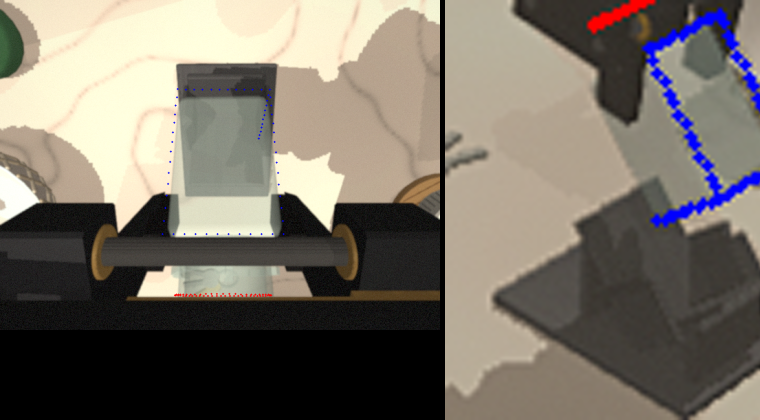

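>>> apply_moves(commands="0.05 0.01 0.3 -0.001 0 0.001 -1;0.05 0.01 0.3 -0.001 0 0.001 -1;0.04 0.01 0.25 0 0 0.001 -1;0 0 0 0 0 0 -1;0 0 0 0 0 0 -1")

```text
clock: 19.32
ee_pos: [0.6172, 0.0051, 0.2776]
tool_rot: [3.126, 0.179, -0.202]
force: [-0.1, -0.3, -2.9]
width: 0.606
```

```bash
python3 g5.py .01
```

```text
t 19.3167 q [-0.177  0.652  1.321 -0.035  1.293  1.291] p [0.6172 0.0051 0.2776] F [-0.1 -0.3 -2.9] M [-0.04  0.01  0.01] w 0.606
mouth [0.569 0.    0.151] base [0.639 0.008 0.069] lean 40.3
ik [-0.18  0.68  1.34 -0.04  1.25  1.3 ] [0.6166 0.0032 0.2547]
 1 rows of 0.0425 0.0378 0.4571 -0.0009 -0.0018 0.0016 | dist 0.0230 ang 0.008
```

>>> apply_moves(commands="0 0.05 0.05 -0.001 -0.002 0.002 -1;0 0 0 0 0 0 -1;0.02 0.01 0.15 0 0 0 -1;0.02 0.005 0.12 0 0 0 -1;0 0 0 0 0 0 -1")

```text
clock: 19.73
ee_pos: [0.6177, 0.0023, 0.2637]
tool_rot: [3.123, 0.171, -0.204]
force: [-1.2, -0.7, -3.8]
width: 0.609
```

```bash
python3 g5.py 0
```

```text
t 19.7333 q [-0.181  0.669  1.331 -0.04   1.267  1.295] p [0.6177 0.0023 0.2637] F [-1.2 -0.7 -3.8] M [-0.05  0.14  0.  ] w 0.609
mouth [ 0.57  -0.003  0.138] base [0.639 0.004 0.055] lean 40.2
ik [-0.18  0.69  1.35 -0.04  1.23  1.3 ] [0.6166 0.0032 0.2447]
 1 rows of 0.0280 -0.0206 0.3795 0.0000 -0.0011 0.0000 | dist 0.0191 ang 0.004
```

>>> apply_moves(commands="0.01 -0.01 0.13 0 -0.001 0 -1;0.01 -0.01 0.13 0 0 0 -1;0 0 0.08 0 0 0 -1;0 0 0 0 0 0 -1;0 0 0 0 0 0 -1")

```text
clock: 20.15
ee_pos: [0.6165, 0.0029, 0.2447]
tool_rot: [3.121, 0.171, -0.209]
force: [0.5, 0.6, -1.4]
width: 0.611
```

```bash
python3 g5.py 0
```

```text
t 20.15 q [-0.18   0.69   1.349 -0.042  1.231  1.298] p [0.6165 0.0029 0.2447] F [ 0.5  0.6 -1.4] M [ 0.06 -0.04  0.03] w 0.611
mouth [ 0.568 -0.003  0.119] base [0.637 0.005 0.036] lean 40.0
ik [-0.18  0.69  1.35 -0.04  1.23  1.3 ] [0.6166 0.0032 0.2447]
 1 rows of 0.0027 -0.0046 0.0004 0.0003 -0.0002 0.0000 | dist 0.0003 ang 0.001
```

>>> apply_moves(commands="0 0 0 0 0 0 1;0 0 0 0 0 0 1;0 0 0 0 0 0 1;0 0 0 0 0 0 1;0 0 0 0 0 0 1;0 0 0 0 0 0 1;-0.02 0 -0.2 0 0 0 1;-0.04 0 -0.3 0 0 0 1;-0.04 0 -0.5 0 0 0 1;-0.04 0 -0.7 0 0 0 1;-0.04 0 -0.7 0 0 0 1;-0.04 0 -0.5 0 0 0 1")

```text
clock: 21.15
ee_pos: [0.6243, 0.004, 0.3957]
tool_rot: [3.122, 0.171, -0.22]
force: [0.9, -0.0, 0.3]
width: 1.0
```

>>> apply_moves(commands="0 0 -0.3 0 0 0 1;0 0 0 0 0 0 1;0 0 0 0 0 0 1")

```text
clock: 21.4
ee_pos: [0.6258, 0.0046, 0.42]
tool_rot: [3.12, 0.171, -0.2]
force: [0.0, 0.0, -0.4]
width: 1.0
```

```bash
python3 - <<'E'
from go import *
a=snapshot('top')[190:340,120:460];b=snapshot('scene')[160:310,200:420]
for X,c in((SEAT+.108*AX,(0,0,255)),(SEAT,(255,0,0))):
    u=proj('scene',st(P,X))[0];cv2.circle(b,(int(u[0]-200),int(u[1]-160)),1,c,-1)
c=np.zeros((600,680,3),np.uint8);c[:300]=cv2.convertScaleAbs(cv2.resize(a,(680,300),interpolation=cv2.INTER_CUBIC),alpha=1.5);c[300:,:440]=cv2.resize(b,(440,300),interpolation=cv2.INTER_CUBIC)
w=cv2.convertScaleAbs(snapshot('wrist'),alpha=1.3)
for z,x,y in((.084,.027,.027),(.084,.027,-.027),(0,.027,.027),(0,.027,-.027)):
    u=wproj(st(P,SEAT+z*AX+np.array([x*np.cos(L),y,x*np.sin(L)])),s)[0];cv2.circle(w,tuple(int(k) for k in u),3,(255,0,0),1)
c[300:550,440:]=cv2.resize(w[:,120:580],(240,250),interpolation=cv2.INTER_AREA)
cv2.imwrite('pics/end.png',c)
E
```

```text
t 21.4 q [-0.174  0.559  1.096 -0.039  1.609  1.288] p [0.6258 0.0046 0.42  ] F [ 0.   0.  -0.4] M [0.   0.09 0.02] w 1.0
```

View pics/end.png

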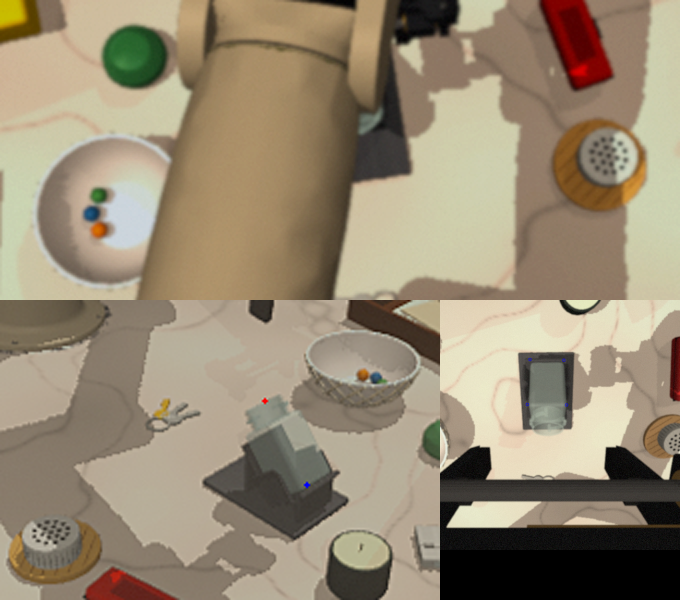

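```bash
python3 -c "
from station import *
print(finish_job())"
```

```text
the job is handed in; nothing more can be done
None
```

The job is handed in at about 21.5 s of robot time; `finish_job` gives no verdict.

**What I did:** I unscrewed the cap by about 128 degrees and lifted it off along the jar's axis. I then set it upright on the coaster and tipped the jar to about 124 degrees over the bowl. The jar went back into its stand at the pose I gripped it from, within 1 mm by the arm's own reading.

**Last checks:**
- **Beads:** all three are in the bowl, roughly 20 mm from its centre.
- **Cap:** it lies flat on the coaster, centred to within a few mm.
- **Jar:** it is empty and sits in the stand, with its rim and base close to their predicted points in the scene view.
- **Surroundings:** the bowl looks unmoved and nothing else looks shifted. I judged this by eye, without measuring each bystander.
- **Robot:** the gripper is open and clear of everything, with almost no force on the wrist.

**Disagreement:** while carrying the jar back, its base edge appeared up to about 7 mm (4 mm more than when it was seated) from where I expected in the wrist view. That could mean it slipped about 3 degrees in the grip. The scene view showed no such shift, and the jar seated without any rise in force.

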